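# Show the stray bottle and its empty place in the tray

### The job

One of the four small brown bottles has been left out of the wooden tray: show a colleague which bottle it is and where it belongs. Point at the bottle standing outside the tray by holding the fingertips still straight above its neck, about three centimetres up, for two seconds, then point at the empty well of the tray in the same way, and finally raise the fingertips to at least 20 cm above the bench. Only point: do not touch the bottles, the tray, the beaker or the pen, and do not point at any bottle that is in the tray.

Things in the scene. Friction and masses are not known exactly. Their poses are not given: they have to be found in the camera images.
- tray: fixed wooden tray 70 x 256 x 20 mm, a low wire handle at each end (292 mm over all); origin: centre of its underside, y along the row. Four round wells in one row at y = -96, -32, 32, 96 mm, 37 mm wide, 14 mm deep. Bottles in it reach 59 mm above the bench; beside the empty well they leave 48 mm either side of its centre, so keep the fingers closed there
- empty_well_mouth (a point): centre of the mouth of the one well of the tray that has no bottle in it, at the level of the tray's top face (20 mm above the bench); z up. Which of the four wells it is changes
- stray_bottle_top (a point): top centre (centre of the neck's rim, 53 mm above its foot) of the small brown glass bottle with a bare open neck, 32 mm in diameter and 53 mm tall, standing upright by itself outside the tray, on the 3.5 mm higher desk top at the robot's left; z up
- stray_bottle: that same bottle outside the tray; loose, 30 to 65 g; origin at the centre of its underside, z up
- tray_bottle_1: one of the three small bottles in the tray (brown glass bottle with a bare open neck, 32 mm in diameter and 53 mm tall, same as the one outside); loose; origin at the centre of its underside, 6 mm above the bench
- tray_bottle_2: one of the three small bottles in the tray (brown glass bottle with a bare open neck, 32 mm in diameter and 53 mm tall, same as the one outside); loose; origin at the centre of its underside, 6 mm above the bench
- tray_bottle_3: one of the three small bottles in the tray (brown glass bottle with a bare open neck, 32 mm in diameter and 53 mm tall, same as the one outside); loose; origin at the centre of its underside, 6 mm above the bench
- tray_bottle_1_top (a point): top centre of body tray_bottle_1, 59 mm above the bench
- tray_bottle_2_top (a point): top centre of body tray_bottle_2, 59 mm above the bench
- tray_bottle_3_top (a point): top centre of body tray_bottle_3, 59 mm above the bench
- sample_bottle: bystander: taller clear bottle with a screw cap, 48 mm in diameter, 104 mm tall; loose, stands to the right of the tray; origin at the centre of its underside
- beaker: bystander: low open glass beaker, 54 mm in diameter, 46 mm tall; loose, to the left of the stray bottle; origin at the centre of its underside
- pen: bystander: marker pen 135 mm long, 17 mm thick, lying behind the tray; loose; origin at the centre of its underside
Not all that is in view belongs to the job. Leave any black or turquoise look-alike of the stray_bottle alone.

How it is judged:
By the outcome, as a careful person would: the job done as asked, in the order asked, and still so for the second after the job is handed in, with the robot touching nothing.
It also fails if it takes over 45 s, if anything falls off the work surface, if the arm or the gripper's body presses on something with over 40 N, if the wrist force passes 120 N, or if a joint passes its speed limit or range.

### The arm

A 6-joint arm with a two-finger parallel gripper is mounted at the origin on a cart in front of the work surface, level with it; the furniture and walls round the work are solid. World frame = base frame: x ahead of the robot, y to its left, z up, the work surface at z = 0. Lengths are in m, angles in rad, forces in N, time in s.
With the tool pointing down it reaches from about 0.25 to 0.775 m from the base axis. Payload 4 kg.
Tool frame: the origin (TCP) lies at the centre of the arm's flange, where the gripper is bolted on; the fingertips stand 199 mm ahead of it and the grasp point (between the pads) lies 180 mm ahead of it (robot.tcp_to_tips is the z of the fingertips in the tool frame, in m); z points along the fingers, y is the line along which they close (so a half turn about z gives the same grasp; the last joint's range is limited). The gripper opens to 94 mm and grips with 3 to 60 N. Pads are 16 mm wide; open, the fingers measure 119 mm over their backs; the gripper's body (75 mm by 177 mm) begins 78 mm behind the grasp point.
Start: joints at [-1.313, 0.087, 1.371, -0, 1.684, -0.103], TCP at [0.194, -0.515, 0.405] pointing down, gripper open.
Joint ranges: [-3.1, 3.1], [-0.76, 2.03], [0.27, 2.55], [-1.08, 4.22], [0.17, 2.65], [-2.57, 2.57]. Speed limits (rad/s): [2.79, 2.79, 3.14, 3.14, 3.14, 3.14].

### API

Orientations are given as [roll, pitch, yaw] about the fixed x, y, z axes, in that order (R = Rz(yaw) Ry(pitch) Rx(roll)).
In Python, from bench import robot gives the robot as it stands.
- The arm moves only by the tool play_rows, never from a script. Its arguments are lists of equal length, an entry for each row: "translation": the shift along the tool's x, y, z scaled (see below), a list of three; "twist": the turn, a rotation vector about the tool's x, y, z scaled (see below), a list of three; "gripper": the opening, from -1 (shut) to 1 (fully open). A call has 1 to 8 rows; each row shifts and turns the commanded pose from where the row before left it, along the tool's axes as they then stand; what a row does not reach is not made up. The controller multiplies each number of a shift by 0.04 m and each number of a turn by 0.1 rad. A row lasts 1/10 s, in which the tool goes at most 50 mm and 8.59 degrees, less where a joint would pass 70% of its speed; a pose out of reach is approached as far as the arm can. A call with a number of a shift or a turn outside -1 to 1 is refused whole. A call with a gripper value outside its range is refused whole. The fingers move at their own pace and stop on an object; the grip force is fixed at half the most. Time passes only in rows, so rows that do not move let the fingers close. It gives the time, the measured TCP pose, the force, the opening and the grip force at its end, in the units of the state.
- robot.get_obs(): the state, without advancing time (a new reading comes with each control period).
- robot.snapshot(name): name is "side" or "top"; returns the picture (420x560x3 uint8, red, green, blue); there is no depth.
- robot.camera_model(name): a dict with "camera_matrix" (3x3 intrinsics, pixels), "rvec" (rotation vector, rad) and "tvec" (3), from world to camera coordinates, as OpenCV has them. Camera axes: x right, y down, z forward; pixel columns grow to the right and rows downward; lengths in m; the calibration is good to about 2 mm. A picture is of the moment at which its call begins. camera_model takes no time and is no camera call.
- robot.close_job(): hands the job in; it is judged then, once.
Trained networks look in the newest picture that a camera, given by its name, has taken for a name from the list of things; names that differ only in an ending like _2 or _b are one class to them, and where a whole thing is asked for, a point or a joint stands for the part that bears it (a point fixed in the world has none). Each returns a list of dicts, best first, with "score" (0 to 1); they miss things now and then, are a little off and sometimes report something else, mostly with a low value. They report only what shows in the picture. A call takes as long as a camera call. They do not tell look-alikes from the thing itself.
- robot.recognise(name, camera): "centre" ([x, y, z] in m, in world coordinates, good to about 4 mm: the middle of the surface that is visible of it).
- robot.spot_point(name, camera): "centre" ([x, y, z] in m, in world coordinates, good to about 4 mm: a listed point, or the origin of a listed thing).
The state is a dict: "time": time; "joint_positions": joint angles; "qvel": joint speeds; "joint_torque": joint torques, N m; "tool_pos": TCP position; "ee_rot": TCP orientation; "wrist_force": force on the tool from outside, world axes, zero at the start; "wrist_torque": the same for the moment, N m; "width": finger opening in m; "finger_force": force on a finger pad.
Only numpy, scipy, OpenCV 4.12 (cv2) and the standard library are available. Lean on these libraries where they do the work, as an engineer would, in place of code of your own. Each camera call takes 0.05 s, during which the arm holds its last target. There are 200 camera calls.

## Working session

There is one attempt and no reset: what is moved stays moved. The work goes in short steps, Python scripts to look and compute and a tool call to move; the robot and the scene stay as the last step left them, time stands still between calls to the robot, and variables do not carry over. Pictures are saved under pics/ and viewed, at most 10 in all, crops included, and the job is handed in when it is done.

Besides the shell and the picture viewer there is one more tool, called after "Request:" as a command line: name --argument value ..., lists and objects as JSON in quotes. play_rows: Moves the arm, as the interface text tells. Its arguments: {"type":"object","properties":{"translation":{"type":"array","items":{"type":"array","items":{"type":"number","minimum":-1,"maximum":1}}},"twist":{"type":"array","items":{"type":"array","items":{"type":"number","minimum":-1,"maximum":1}}},"gripper":{"type":"array","items":{"type":"number"}}},"required":["translation","twist","gripper"]}

```bash
mkdir -p pics; cat > h.py <<'E'
import numpy as np,cv2
from bench import robot
def proj(p,c):
    m=robot.camera_model(c); return cv2.projectPoints(np.array([p],float),np.array(m['rvec'],float),np.array(m['tvec'],float),np.array(m['camera_matrix'],float),None)[0].ravel()
def ray(uv,c,z):
    m=robot.camera_model(c);R=cv2.Rodrigues(np.array(m['rvec'],float))[0];t=np.array(m['tvec'],float).ravel()
    o=-R.T@t;d=R.T@np.linalg.inv(np.array(m['camera_matrix']))@np.array([*uv,1.]);return o+d*(z-o[2])/d[2]
E
python3 - <<'E'
from h import *
np.set_printoptions(precision=4,suppress=True)
for c in ['side','top']:
    cv2.imwrite(f'pics/{c}0.png',cv2.cvtColor(robot.snapshot(c),cv2.COLOR_RGB2BGR))
    for n in ['stray_bottle_top','empty_well_mouth','tray_bottle_1_top','tray','beaker','pen','sample_bottle']:
        for d in robot.spot_point(n,c): print(c,n,round(d['score'],2),np.array(d['centre']),proj(d['centre'],c).round())
o=robot.get_obs();print(o['time'],o['tool_pos'],o['ee_rot'],o['width'])
E
```

```text
side stray_bottle_top 0.71 [0.4799 0.2214 0.0592] [237. 156.]
side stray_bottle_top 0.71 [0.4561 0.2927 0.0589] [228. 144.]
side stray_bottle_top 0.66 [0.4287 0.1637 0.0552] [219. 168.]
side stray_bottle_top 0.6 [0.411  0.2377 0.059 ] [214. 154.]
side stray_bottle_top 0.48 [0.5155 0.1595 0.0565] [249. 168.]
side stray_bottle_top 0.34 [0.5235 0.0045 0.0073] [255. 213.]
side empty_well_mouth 0.41 [ 0.5632 -0.1813  0.0197] [274. 254.]
side tray_bottle_1_top 0.75 [ 0.5343 -0.0579  0.0577] [260. 212.]
side tray 0.71 [ 0.5453 -0.1223  0.0603] [266. 226.]
side tray 0.56 [ 0.5422 -0.09   -0.0023] [263. 238.]
side beaker 0.59 [0.4423 0.3981 0.0005] [225. 144.]
side pen 0.65 [ 0.6869 -0.1029 -0.0016] [319. 239.]
side pen 0.41 [0.5191 0.0015 0.0594] [253. 198.]
side sample_bottle 0.79 [ 0.496  -0.4264 -0.0022] [251. 340.]
top stray_bottle_top 0.56 [0.4766 0.2193 0.0515] [207. 241.]
top stray_bottle_top 0.55 [0.5174 0.1568 0.0593] [226. 228.]
top stray_bottle_top 0.46 [0.4541 0.2898 0.0556] [184. 249.]
top stray_bottle_top 0.43 [0.4143 0.2349 0.0552] [201. 261.]
top stray_bottle_top 0.43 [0.4271 0.1649 0.0517] [224. 257.]
top stray_bottle_top 0.43 [ 0.5335 -0.0577  0.0593] [293. 220.]
top empty_well_mouth 0.61 [ 0.5582 -0.1797  0.018 ] [330. 213.]
top tray_bottle_1_top 0.6 [ 0.536  -0.0572  0.0602] [293. 220.]
top tray_bottle_1_top 0.53 [0.4787 0.2217 0.0547] [206. 241.]
top tray 0.89 [ 0.5405 -0.0949  0.0007] [304. 220.]
top beaker 0.86 [0.4439 0.398  0.0036] [155. 253.]
top pen 0.65 [ 0.6869 -0.1024 -0.0014] [305. 176.]
top sample_bottle 0.76 [ 0.4946 -0.4289 -0.0013] [407. 230.]
top sample_bottle 0.43 [ 0.536  -0.0594  0.0035] [294. 221.]
0.8 [ 0.1941 -0.5146  0.4047] [3.1415 0.     0.3608] 0.0936914363630462
```

View pics/top0.png

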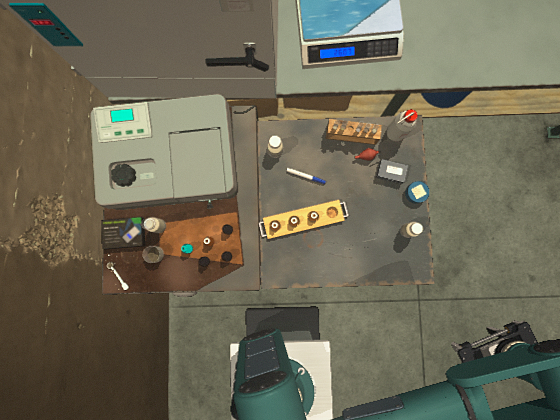

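View pics/side0.png

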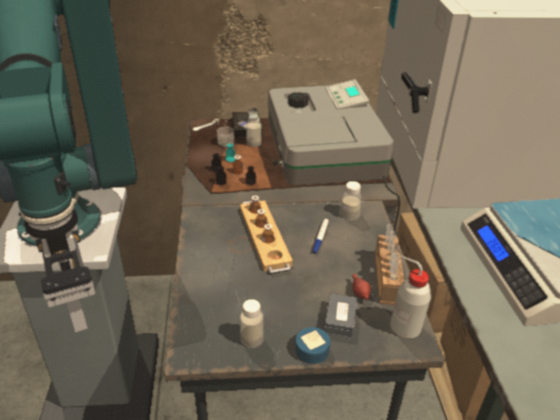

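Candidates for the stray bottle, in top-view pixels: (207,241), which looks brown with a pale rim; (186,249), turquoise; and (227,229), (225,256) and (203,263), all black. The bottles at (275,225), (294,220) and (314,215) are in the tray, and the empty well is at about (332,212). I'll check the choice in a close crop.

```bash
python3 - <<'E'
from h import *
a=cv2.imread('pics/top0.png')[215:280,135:355];b=cv2.imread('pics/side0.png')[120:280,200:300]
a=cv2.resize(a,None,fx=3.5,fy=3.5,interpolation=cv2.INTER_CUBIC);b=cv2.resize(b,None,fx=2.2,fy=2.2,interpolation=cv2.INTER_CUBIC)
w=a.shape[1];b=cv2.copyMakeBorder(b,0,0,0,w-b.shape[1],cv2.BORDER_CONSTANT)
cv2.imwrite('pics/crop0.png',np.vstack([a,b]))
print(ray((207,240.5),'top',.0565),ray((332,212),'top',.02))
for u in [(275,225),(294,219.5),(314,214.5)]: print(ray(u,'top',.059))
E
```

```text
[0.47894126 0.21671815 0.0565    ] [ 0.56081851 -0.18479896  0.02      ]
[0.52110215 0.00086922 0.059     ]
[ 0.53662717 -0.05951295  0.059     ]
[ 0.550489   -0.12305967  0.059     ]
```

View pics/crop0.png

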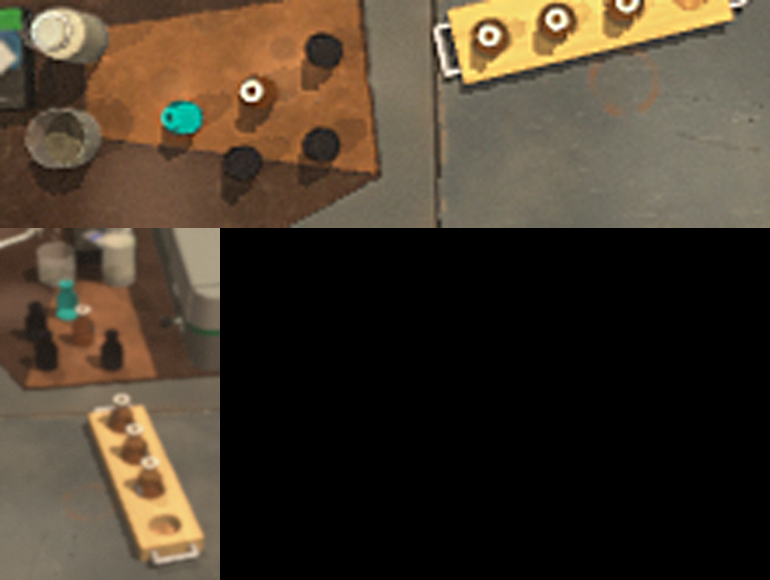

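The crop confirms it. The only brown bottle with a pale open rim outside the tray is at top-view (207,241), which is about (0.478, 0.219, 0.0565). The others there are black or turquoise. The empty well is at the right end of the tray, about (0.562, -0.184). I'll close the fingers and travel at the current height.

Request:
play_rows --translation '[[0.3,-0.35,0],[0.65,-0.73,0],[0.65,-0.73,0],[0.65,-0.73,0],[0.65,-0.73,0],[0.65,-0.73,0],[0.65,-0.73,0],[0.65,-0.73,0]]' --twist '[[0,0,0],[0,0,0],[0,0,0],[0,0,0],[0,0,0],[0,0,0],[0,0,0],[0,0,0]]' --gripper '[-1,-1,-1,-1,-1,-1,-1,-1]'

```text
time: 1.6
tool_pos: [0.2987, -0.2402, 0.4049]
ee_rot: [3.141, -0.001, 0.36]
wrist_force: [0.5, 0.5, 0.4]
width: 0.033
finger_force: 0.0
```

Request:
play_rows --translation '[[0.65,-0.73,0],[0.65,-0.73,0],[0.65,-0.73,0],[0.65,-0.73,0],[0.65,-0.73,0],[0.65,-0.73,0],[0.65,-0.73,0],[0.65,-0.73,0]]' --twist '[[0,0,0],[0,0,0],[0,0,0],[0,0,0],[0,0,0],[0,0,0],[0,0,0],[0,0,0]]' --gripper '[-1,-1,-1,-1,-1,-1,-1,-1]'

```text
time: 2.4
tool_pos: [0.4108, 0.0519, 0.405]
ee_rot: [3.141, -0.001, 0.361]
wrist_force: [0.3, -0.4, -0.0]
width: 0.0008
finger_force: 0.0
```

Request:
play_rows --translation '[[0.65,-0.73,0],[0.65,-0.73,0],[0.65,-0.73,0],[0.65,-0.73,0],[0.3,-0.35,0],[0,0,0],[0,0,0]]' --twist '[[0,0,0],[0,0,0],[0,0,0],[0,0,0],[0,0,0],[0,0,0],[0,0,0]]' --gripper '[-1,-1,-1,-1,-1,-1,-1]'

```text
time: 3.1
tool_pos: [0.4729, 0.2131, 0.4045]
ee_rot: [3.141, 0.001, 0.361]
wrist_force: [-0.2, -1.3, -0.5]
width: 0.0006
finger_force: 0.0
```

Request:
play_rows --translation '[[0.17,-0.1,0.2],[0,0,0.5],[0,0,0.5],[0,0,0.5],[0,0,0.3],[0,0,0],[0,0,0],[0,0,0]]' --twist '[[0,0,0],[0,0,0],[0,0,0],[0,0,0],[0,0,0],[0,0,0],[0,0,0],[0,0,0]]' --gripper '[-1,-1,-1,-1,-1,-1,-1,-1]'

```text
time: 3.9
tool_pos: [0.4784, 0.2196, 0.3261]
ee_rot: [3.141, -0.003, 0.36]
wrist_force: [-0.6, -0.1, 0.0]
width: 0.0006
finger_force: 0.0
```

```bash
cat > look.py <<'E'
from h import *
import sys
k=sys.argv[1];tgt=np.array(eval(sys.argv[2]))
o=robot.get_obs();print(o['time'],o['tool_pos'])
tip=np.array(o['tool_pos'])-[0,0,.199]
out=[]
for c in ['top','side']:
    im=cv2.cvtColor(robot.snapshot(c),cv2.COLOR_RGB2BGR)
    u,v=proj(tgt,c).round().astype(int);print(c,proj(tip,c),proj(tgt,c))
    x,y=max(u-40,0),max(v-45,0)
    r=cv2.resize(im[y:y+80,x:x+80],(390,390),interpolation=cv2.INTER_CUBIC)
    for p,col in ((tip,(0,255,0)),(tgt,(0,0,255))):
        q=(proj(p,c)-[x,y]+.5)*390/80;cv2.drawMarker(r,tuple(int(a) for a in q),col,0,10,1)
    out.append(r)
    n=sys.argv[3]
    for d in robot.spot_point(n,c)[:6]: print(c,round(d['score'],2),np.round(d['centre'],4))
cv2.imwrite(f'pics/{k}.png',np.hstack(out))
E
python3 look.py s1 "[.478,.219,.0565]" stray_bottle_top
```

```text
3.9 [0.47838194 0.21958851 0.32606522]
top [201.23386564 239.82902109] [206.28147128 240.82080523]
top 0.61 [0.4771 0.2186 0.0574]
top 0.47 [0.5146 0.1585 0.0549]
top 0.46 [0.4269 0.1639 0.0562]
side [235.59530607 136.2693457 ] [236.04180035 157.19537616]
side 0.73 [0.4812 0.2207 0.0563]
side 0.69 [0.4099 0.237  0.0574]
side 0.69 [0.5168 0.1621 0.0588]
side 0.64 [0.4309 0.1622 0.0539]
```

View pics/s1.png

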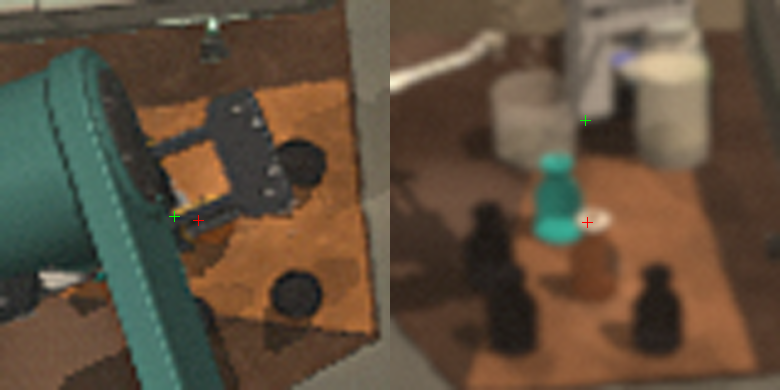

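The side crop shows the rim at about (595,219) and the closed fingertips at about (598,115), directly above it. Both sit to the right of their predicted marks by the same amount, so they line up. I'll descend 40 mm and hold.

Request:
play_rows --translation '[[0.02,0,0.2],[0,0,0.3],[0,0,0.3],[0,0,0.2],[0,0,0],[0,0,0],[0,0,0],[0,0,0]]' --twist '[[0,0,0],[0,0,0],[0,0,0],[0,0,0],[0,0,0],[0,0,0],[0,0,0],[0,0,0]]' --gripper '[-1,-1,-1,-1,-1,-1,-1,-1]'

```text
time: 4.9
tool_pos: [0.479, 0.22, 0.2853]
ee_rot: [3.141, -0.001, 0.361]
wrist_force: [-0.8, -0.1, 0.7]
width: 0.0007
finger_force: 0.0
```

```bash
python3 look.py s2 "[.479,.2195,.0565]" stray_bottle_top
```

```text
4.9 [0.47898107 0.22003191 0.28533855]
top [203.96364595 240.15657863] [206.12065341 240.50796898]
top 0.59 [0.4248 0.1638 0.0544]
top 0.52 [0.5181 0.1566 0.0557]
top 0.42 [0.5231 0.0018 0.0012]
side [236.12880512 148.33762166] [236.37402212 157.10057979]
side 0.69 [0.4123 0.2368 0.059 ]
side 0.66 [0.4817 0.2193 0.056 ]
side 0.59 [0.4554 0.29   0.0564]
side 0.57 [0.5154 0.1637 0.0561]
side 0.55 [0.4334 0.1642 0.0574]
```

View pics/s2.png

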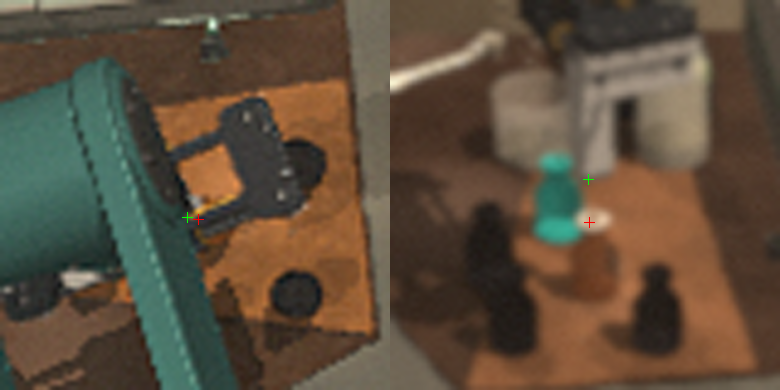

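The side crop shows the tips at about (597,172), with the rim at (595,219) directly below and a clear gap between them. I'll hold here for more than 2 s.

Request:
play_rows --translation '[[0,0,0],[0,0,0],[0,0,0],[0,0,0],[0,0,0],[0,0,0],[0,0,0],[0,0,0]]' --twist '[[0,0,0],[0,0,0],[0,0,0],[0,0,0],[0,0,0],[0,0,0],[0,0,0],[0,0,0]]' --gripper '[-1,-1,-1,-1,-1,-1,-1,-1]'

```text
time: 5.9
tool_pos: [0.4788, 0.22, 0.2846]
ee_rot: [3.142, 0.0, 0.361]
wrist_force: [0.1, -0.4, -0.5]
width: 0.0006
finger_force: 0.0
```

Request:
play_rows --translation '[[0,0,0],[0,0,0],[0,0,0],[0,0,0],[0,0,0],[0,0,0],[0,0,0],[0,0,0]]' --twist '[[0,0,0],[0,0,0],[0,0,0],[0,0,0],[0,0,0],[0,0,0],[0,0,0],[0,0,0]]' --gripper '[-1,-1,-1,-1,-1,-1,-1,-1]'

```text
time: 6.7
tool_pos: [0.4788, 0.22, 0.2847]
ee_rot: [3.141, -0.0, 0.361]
wrist_force: [0.0, 0.2, -0.5]
width: 0.0004
finger_force: 0.0
```

Request:
play_rows --translation '[[0,0,0],[0,0,0],[0,0,0],[0,0,0],[0,0,0],[0,0,0],[0,0,0],[0,0,0]]' --twist '[[0,0,0],[0,0,0],[0,0,0],[0,0,0],[0,0,0],[0,0,0],[0,0,0],[0,0,0]]' --gripper '[-1,-1,-1,-1,-1,-1,-1,-1]'

```text
time: 7.5
tool_pos: [0.4788, 0.22, 0.2846]
ee_rot: [3.142, 0.0, 0.361]
wrist_force: [-0.6, -0.8, 0.5]
width: 0.001
finger_force: 0.0
```

Request:
play_rows --translation '[[0,0,-0.3],[0,0,-0.6],[0,0,-0.6],[0,0,-0.6],[0,0,-0.6],[0,0,-0.3],[0,0,0],[0,0,0]]' --twist '[[0,0,0],[0,0,0],[0,0,0],[0,0,0],[0,0,0],[0,0,0],[0,0,0],[0,0,0]]' --gripper '[-1,-1,-1,-1,-1,-1,-1,-1]'

```text
time: 8.3
tool_pos: [0.4787, 0.2199, 0.4041]
ee_rot: [3.142, 0.001, 0.361]
wrist_force: [0.6, -0.5, -0.5]
width: 0.0006
finger_force: 0.0
```

Request:
play_rows --translation '[[-0.06,0.39,0],[-0.13,0.78,0],[-0.13,0.78,0],[-0.13,0.78,0],[-0.13,0.78,0],[-0.13,0.78,0],[-0.13,0.78,0],[-0.13,0.78,0]]' --twist '[[0,0,0],[0,0,0],[0,0,0],[0,0,0],[0,0,0],[0,0,0],[0,0,0],[0,0,0]]' --gripper '[-1,-1,-1,-1,-1,-1,-1,-1]'

```text
time: 9.1
tool_pos: [0.5249, -0.0139, 0.4025]
ee_rot: [-3.14, 0.003, 0.361]
wrist_force: [0.4, 0.7, -0.1]
width: 0.0006
finger_force: 0.0
```

Request:
play_rows --translation '[[-0.13,0.78,0],[-0.13,0.78,0],[-0.13,0.78,0],[-0.13,0.78,0],[-0.13,0.78,0],[-0.06,0.39,0],[0,0,0],[0,0,0]]' --twist '[[0,0,0],[0,0,0],[0,0,0],[0,0,0],[0,0,0],[0,0,0],[0,0,0],[0,0,0]]' --gripper '[-1,-1,-1,-1,-1,-1,-1,-1]'

```text
time: 9.9
tool_pos: [0.559, -0.1826, 0.4037]
ee_rot: [-3.139, 0.001, 0.361]
wrist_force: [0.0, -0.4, 0.7]
width: 0.0003
finger_force: 0.0
```

Request:
play_rows --translation '[[0,0,0.3],[0,0,0.5],[0,0,0.5],[0,0,0.5],[0,0,0.5],[0,0,0.3],[0,0,0],[0,0,0]]' --twist '[[0,0,0],[0,0,0],[0,0,0],[0,0,0],[0,0,0],[0,0,0],[0,0,0],[0,0,0]]' --gripper '[-1,-1,-1,-1,-1,-1,-1,-1]'

```text
time: 10.7
tool_pos: [0.5592, -0.1827, 0.301]
ee_rot: [3.141, -0.0, 0.362]
wrist_force: [-0.7, 0.3, -0.2]
width: -0.0002
finger_force: 0.0
```

```bash
python3 look.py w1 "[.562,-.1835,.02]" empty_well_mouth
```

```text
10.7 [ 0.55916618 -0.18265409  0.30099338]
top [334.49547373 209.58554593] [331.5841488  211.65188553]
side [273.17311085 228.36284299] [273.7926748  254.75797335]
```

View pics/w1.png

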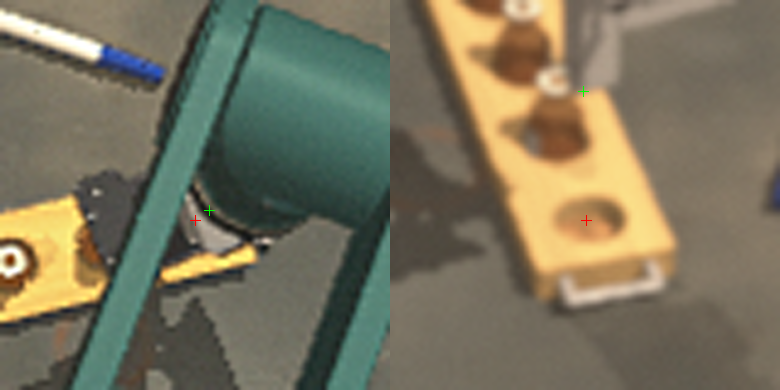

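The side crop shows the empty well's mouth centred at about (590,219), and the tips above it at about (600,87). I'll make a small shift and descend, then check at higher zoom.

Request:
play_rows --translation '[[0.09,0.06,0.2],[0,0,0.3],[0,0,0.3],[0,0,0.3],[0,0,0.2],[0,0,0],[0,0,0],[0,0,0]]' --twist '[[0,0,0],[0,0,0],[0,0,0],[0,0,0],[0,0,0],[0,0,0],[0,0,0],[0,0,0]]' --gripper '[-1,-1,-1,-1,-1,-1,-1,-1]'

```text
time: 11.7
tool_pos: [0.5635, -0.1843, 0.2494]
ee_rot: [3.141, -0.001, 0.361]
wrist_force: [-0.1, -0.0, 0.6]
width: 0.0005
finger_force: 0.0
```

```bash
sed -i 's/u-40/u-20/;s/v-45/v-28/;s/y+80,x:x+80/y+40,x:x+40/;s#390/80#390/40#' look.py; python3 look.py w2 "[.563,-.1835,.02]" empty_well_mouth; python3 -c "
from h import *
a=proj([.563,-.1835,.02],'side');print(proj([.573,-.1835,.02],'side')-a,proj([.563,-.1735,.02],'side')-a)"
```

```text
11.7 [ 0.56353821 -0.18433437  0.24937502]
top [332.94293288 210.09818346] [331.57050006 211.34673337]
side [274.67424211 245.47758833] [274.20063915 254.74337532]
side 0.6 [ 0.5606 -0.1838  0.0213]
[ 4.07736576 -0.14589886] [-0.30212416 -2.69762595]
```

View pics/w2.png

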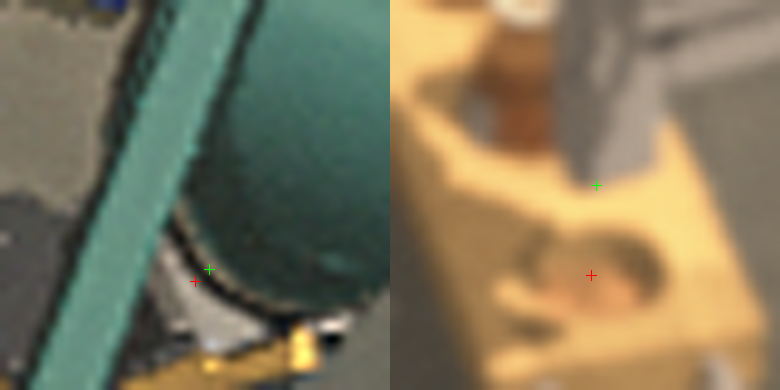

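The zoomed side crop shows the tips centred at about (610,180) and the mouth at about (597,270). That puts the tips roughly 2–3 mm too far in +x, with the height gap as predicted. I'll move back 2 mm and hold.

Request:
play_rows --translation '[[-0.05,-0.02,0],[0,0,0],[0,0,0],[0,0,0],[0,0,0],[0,0,0],[0,0,0],[0,0,0]]' --twist '[[0,0,0],[0,0,0],[0,0,0],[0,0,0],[0,0,0],[0,0,0],[0,0,0],[0,0,0]]' --gripper '[-1,-1,-1,-1,-1,-1,-1,-1]'

```text
time: 12.7
tool_pos: [0.5612, -0.1842, 0.2487]
ee_rot: [3.142, -0.0, 0.361]
wrist_force: [-0.7, -0.1, -0.1]
width: 0.0007
finger_force: 0.0
```

Request:
play_rows --translation '[[0,0,0],[0,0,0],[0,0,0],[0,0,0],[0,0,0],[0,0,0],[0,0,0],[0,0,0]]' --twist '[[0,0,0],[0,0,0],[0,0,0],[0,0,0],[0,0,0],[0,0,0],[0,0,0],[0,0,0]]' --gripper '[-1,-1,-1,-1,-1,-1,-1,-1]'

```text
time: 13.5
tool_pos: [0.5611, -0.1842, 0.2487]
ee_rot: [3.142, 0.0, 0.361]
wrist_force: [0.9, 0.3, -0.7]
width: 0.0003
finger_force: 0.0
```

Request:
play_rows --translation '[[0,0,0],[0,0,0],[0,0,0],[0,0,0],[0,0,0],[0,0,0],[0,0,0],[0,0,0]]' --twist '[[0,0,0],[0,0,0],[0,0,0],[0,0,0],[0,0,0],[0,0,0],[0,0,0],[0,0,0]]' --gripper '[-1,-1,-1,-1,-1,-1,-1,-1]'

```text
time: 14.3
tool_pos: [0.5611, -0.1842, 0.2487]
ee_rot: [3.142, 0.0, 0.361]
wrist_force: [-0.2, -0.1, -0.6]
width: 0.0006
finger_force: 0.0
```

Request:
play_rows --translation '[[0,0,0],[0,0,0],[0,0,0],[0,0,0],[0,0,-0.3],[0,0,-0.7],[0,0,-0.7],[0,0,-0.7]]' --twist '[[0,0,0],[0,0,0],[0,0,0],[0,0,0],[0,0,0],[0,0,0],[0,0,0],[0,0,0]]' --gripper '[-1,-1,-1,-1,-1,-1,-1,-1]'

```text
time: 15.1
tool_pos: [0.561, -0.1841, 0.3467]
ee_rot: [3.141, -0.001, 0.361]
wrist_force: [0.3, 0.1, -0.2]
width: 0.0005
finger_force: 0.0
```

Request:
play_rows --translation '[[0,0,-0.7],[0,0,-0.7],[0,0,-0.5],[0,0,-0.3],[0,0,0],[0,0,0],[0,0,0],[0,0,0]]' --twist '[[0,0,0],[0,0,0],[0,0,0],[0,0,0],[0,0,0],[0,0,0],[0,0,0],[0,0,0]]' --gripper '[-1,-1,-1,-1,-1,-1,-1,-1]'

```text
time: 15.9
tool_pos: [0.5611, -0.1842, 0.4309]
ee_rot: [-3.139, 0.002, 0.361]
wrist_force: [0.7, -0.0, 0.1]
width: 0.0002
finger_force: 0.0
```

```bash
python3 -c "
from bench import robot
print(robot.close_job())"
```

```text
the job is handed in; nothing more can be done
None
```

I pointed at the brown bottle outside the tray, then at the empty well at the tray's right end, holding over 2 s about 3 cm above each; I then raised the fingertips to 23 cm and handed the job in at about 16 s, with no contact seen in the force readings.

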